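# Seat the filter drawer and hold the fluorometer's shutter open

## Robot

A 6-joint arm with a two-finger parallel gripper is mounted at the origin on a cart in front of the work surface, level with it; the furniture and walls round the work are solid. World frame = base frame: x ahead of the robot, y to its left, z up, the work surface at z = 0. Lengths are in m, angles in degrees, forces in N, time in s.
With the tool pointing down it reaches from about 0.35 to 0.975 m from the base axis. Payload 17.4 kg.
Tool frame: the origin (TCP) lies at the very end of the fingers, on their centre line; the grasp point (between the pads) lies ctrl.grip_point_offset behind it (ctrl.grip_point_offset is the distance from the TCP to the grasp point, in m); z points along the fingers, y is the line along which they close (so a half turn about z gives the same grasp; the last joint's range is limited). The gripper opens to 85 mm and grips with 20 to 120 N. Pads are 22 mm wide; open, the fingers measure 114 mm over their backs; the gripper's body (76 mm by 85 mm) begins 54 mm behind the grasp point. The pads swing forward as they close: fully open they stand 13 mm farther back than shut.
Start: joints at [67.277, 6.646, 82.598, -0, 90.757, -2.166], TCP at [0.237, 0.632, 0.231] pointing down, gripper open.
Joint ranges: [-162.19, 162.19], [-47.58, 125.68], [4.15, 143.07], [-65.23, 245.23], [0.69, 171.88], [-170.13, 170.13]. Speed limits (degrees/s): [108.29, 108.29, 127.2, 180, 180, 180].

## Interface

Orientations are given as a 3x3 rotation matrix whose columns are the frame's x, y, z axes.
In Python, from cell import ctrl, effector, ik, readout, capture, workorder, spotter gives the robot as it stands. Calls block until the motion is done:
- ctrl.move_ptp(position, orientation): joint-space move of the TCP to a pose.
- ctrl.movel(position, ori=None, vel=0.15, guard=None): straight line of the TCP; ori=None keeps the orientation; vel is the mean speed in m/s. With guard (N) it stops when the force on the tool has changed by that much, and returns True; else False.
- ctrl.move_joints(angles): joint-space move.
- effector.ungrasp() and effector.close(squeeze=None): open the fingers fully, or close them until they stop; squeeze is the grip in N (None keeps the last).
- ctrl.sleep(seconds).
- ik(position, orientation): joint angles nearest the present ones, or None.
- readout.get_obs(): the state.
- capture(name): name is "side" or "top" or "wrist"; returns a dict with "frame" (480x640x3 uint8, red, green, blue), "camera_matrix" (3x3 intrinsics, pixels), "origin" and "rotation" of the camera in the world. Camera axes: x right, y down, z forward; pixel columns grow to the right and rows downward; lengths in m; the calibration is good to about 2 mm. A picture is of the moment at which its call begins. There is no depth.
A pose or a line that the arm cannot do raises ctrl.MotionError and nothing moves.
- workorder.job_done(): hands the job in; it is judged then, once.
Trained networks look in a picture, given as the dict that the camera call returned (one of the last four; its "shot" number tells which), for a name from the list of things; names that differ only in an ending like _2 or _b are one class to them, and where a whole thing is asked for, a point or a joint stands for the part that bears it (a point fixed in the world has none). Each returns a list of dicts, best first, with "score" (0 to 1); they miss things now and then, are a little off and sometimes report something else, mostly with a low value. They report only what shows in the picture. A call takes as long as a camera call.
- spotter.search_frame(name, picture): "xy" ([column, row] in pixels, amid what is visible of it).
The state is a dict: "clock": time; "joint_pos": joint angles; "dq": joint speeds; "effort": joint torques, N m; "eef_pos": TCP position; "tcp_rot": TCP orientation; "wrist_force": force on the tool from outside, world axes, zero at the start; "ft_torque": the same for the moment, N m; "finger_gap": opening from 0.0 (shut) to 1.0 (fully open); "gripper_force": force on a finger pad.
Only numpy, scipy, OpenCV 4.12 (cv2) and the standard library are available. Lean on these libraries where they do the work, as an engineer would, in place of code of your own. Each camera call takes 0.05 s, during which the arm holds its last target. There are 200 camera calls.

## Task

Ready the fluorometer for a reading: first push its open filter drawer home until it clicks past its detent and sits fully shut, so that no room light reaches the detector. Only then pull the sprung shutter rod straight out by its knob until the dark ring mark on the rod has just come out of the sleeve (35 mm of travel), and finish while still holding it there against its spring - do not let go. Leave the other things on the bench where they are.

Things in the scene. Friction and masses are not known exactly. Their poses are not given: they have to be found in the camera images.
- fluorometer: bench instrument, white shell on grey base, fixed, 120 mm deep (x), 230 wide (y), 95 high; on top a sloped read-out (to 112) and a black sample-well cap (to 125). Origin: centre of its underside, on the bench. -x points out of its front face (plane x = -60 mm), towards the robot, turned up to 0.25 rad; +y is its left as the robot sees it. Drawer at y = +52 mm, shutter rod at y = -65 mm
- filter_drawer (a joint): how far the filter drawer is open, m: 0 = fully home, at most 0.050; slides out along the instrument's -x, starts 20 to 45 mm open. Light to push (about 1 N) down to about 12 mm open, where the sprung detent resists with about 6 N; once past about 4 mm it is drawn home to a hard stop and stays. Stopped short of that it stays ajar
- drawer_bar (a point): middle of the front of the drawer's grey finger bar, the place to push: 50 mm wide (y), 9 mm high, 58 mm above the bench, 10 mm proud of the white drawer front, which is 84 mm wide and spans 32 to 80 mm above the bench. With the drawer home this point lies at x = -79, y = +52, z = +58 mm of the fluorometer
- shutter_rod (a joint): how far the shutter rod is out, m: 0 = rest, 0.035 = the 3 mm wide dark ring mark (hidden at rest) just out of the sleeve, 0.055 = end stop. A 10 mm steel rod that telescopes out of a 15 mm steel sleeve along the instrument's -x; its inner spring pulls it back with 3.6 N at rest, 7.8 N at the mark, 10 N at the stop, and draws it in when let go
- shutter_knob: black pull knob on the end of the shutter rod. Origin: middle of its shank, a round bar 18 mm across, 24 mm long (along x); it ends towards -x in a flange 31 mm across, 8.5 mm thick. Pinch the shank from above, across y. At rest the origin lies at x = -95, y = -65, z = +58 mm of the fluorometer; axes parallel to the fluorometer's
- beaker_100: bystander: empty glass beaker, 59 mm across, 67 mm high, left of the fluorometer; origin at the centre of its underside
- petri_2: bystander: petri dish 90 mm across, 15 mm high, right of the fluorometer; origin at the centre of its underside
- coverslips: bystander: small box 30 x 30 x 13 mm on the bench in front of the fluorometer, between drawer and shutter rod; origin at the centre of its underside
- marker_b: bystander: felt marker 136 mm long, 15 mm high, lying near the bench's front edge; origin on the bench under its middle
- sample_tube: bystander: capped sample tube standing upright, 34 mm across, 116 mm high, left behind the beaker; origin at the centre of its underside

How it is judged:
By the outcome, as a careful person would: the job done as asked, in the order asked, and still so for the second after the job is handed in, while the arm keeps its last pose, push and grip.
It also fails if it takes over 45 s, if anything falls off the work surface, if the arm or the gripper's body presses on something with over 40 N, if the wrist force passes 120 N, or if a joint passes its speed limit or range.

## Working session

There is one attempt and no reset: what is moved stays moved. The work goes in short steps, each a Python script; the robot and the scene stay as the last script left them, time stands still between calls to the robot, and variables do not carry over. Pictures are saved under pics/ and viewed, at most 10 in all, crops included, and the job is handed in when it is done.

```bash
mkdir -p pics; ls; python3 - <<'E'
from cell import *
import cv2,numpy as np
o=readout.get_obs();print(o['clock'],o['eef_pos'],o['finger_gap'],ctrl.grip_point_offset)
for n in("side","top"):
    c=capture(n);cv2.imwrite(f"pics/{n}0.png",c["frame"][:,:,::-1])
    print(n,c["origin"],c["rotation"],c["camera_matrix"])
    for t in("drawer_bar","shutter_knob","fluorometer","filter_drawer","coverslips"):
        print(t,[(np.round(r["xy"]),round(r["score"],2)) for r in spotter.search_frame(t,c)][:3])
print(readout.get_obs()['clock'])
E
```

```text
pics
0.0 [0.23696979 0.6318404  0.2305493 ] 0.9992936850973176 0.0187
side [0.20052445 0.52405745 0.46845932] [[-0.89541784 -0.23149545  0.38031138]
 [-0.44494403  0.43483846 -0.78290505]
 [ 0.01586495 -0.87024443 -0.49236464]] [[507.39189899   0.         318.48483695]
 [  0.         507.39189899 233.73516578]
 [  0.           0.           1.        ]]
drawer_bar [(array([324., 244.]), 0.8), (array([360., 214.]), 0.73)]
shutter_knob [(array([358., 213.]), 0.65), (array([246., 277.]), 0.27)]
fluorometer [(array([298., 222.]), 0.7), (array([353., 255.]), 0.45), (array([206., 247.]), 0.44)]
filter_drawer [(array([324., 242.]), 0.87)]
coverslips [(array([356., 254.]), 0.63)]
top [ 0.3576541  -0.14050385  1.11092431] [[ 1.17818840e-03 -9.89832251e-01  1.42234760e-01]
 [-9.99941813e-01  3.59040085e-04  1.07815368e-02]
 [-1.07229808e-02 -1.42239187e-01 -9.89774233e-01]] [[505.85186999   0.         324.0841484 ]
 [  0.         505.85186999 236.59653793]
 [  0.           0.           1.        ]]
drawer_bar [(array([313., 240.]), 0.75)]
shutter_knob [(array([373., 253.]), 0.51)]
fluorometer [(array([337., 208.]), 0.67), (array([315., 242.]), 0.56)]
filter_drawer [(array([313., 241.]), 0.74), (array([375., 250.]), 0.5)]
coverslips [(array([346., 256.]), 0.49)]
0.6
```

View pics/side0.png

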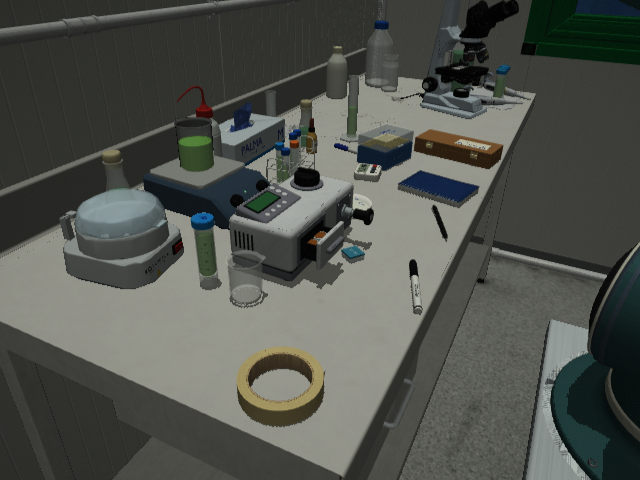

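View pics/top0.png

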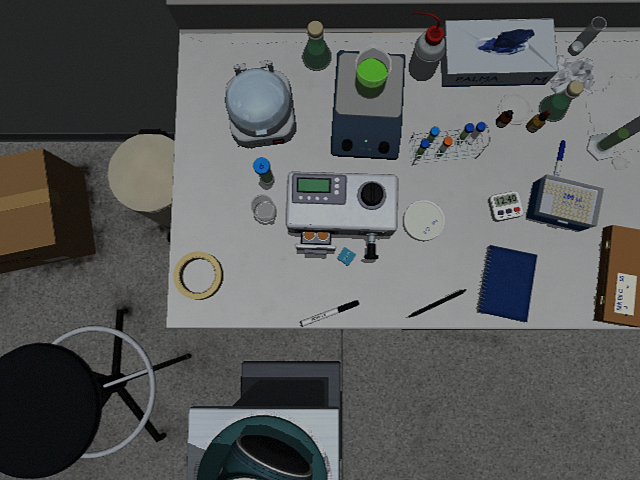

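```bash
cat > h.py <<'E'
import numpy as np
def ray(c,uv):
    d=c["rotation"]@np.linalg.solve(c["camera_matrix"],[uv[0],uv[1],1]);return np.array(c["origin"]),d/np.linalg.norm(d)
def tri(*cu):
    A=0;b=0;R=[]
    for c,uv in cu:
        o,d=ray(c,uv);P=np.eye(3)-np.outer(d,d);A=A+P;b=b+P@o;R.append((o,P))
    x=np.linalg.solve(A,b);return x,[np.linalg.norm(P@(x-o)) for o,P in R]
def onz(c,uv,z):
    o,d=ray(c,uv);return o+d*(z-o[2])/d[2]
def proj(c,p):
    q=c["rotation"].T@(np.asarray(p)-c["origin"]);q=c["camera_matrix"]@q;return q[:2]/q[2]
E
python3 - <<'E'
from cell import *
from h import *
t,s=capture("top"),capture("side")
for n,a,b in(("bar",(313,240),(324,244)),("knob",(373,253),(358,213)),("cov",(346,256),(356,254))):
    print(n,tri((t,a),(s,b)))
E
```

```text
bar (array([ 0.49961036, -0.10658204,  0.05549368]), [np.float64(0.002617549623763097), np.float64(0.002617549623763083)])
knob (array([ 0.48121916, -0.22902777,  0.05846165]), [np.float64(0.007342555650823725), np.float64(0.007342555650823677)])
cov (array([ 0.47100121, -0.17734593,  0.00615227]), [np.float64(0.002503613107620775), np.float64(0.0025036131076208033)])
```

The side view shows the open drawer with its grey bar at about (324,244) and the knob at (366,214). In the top view the bar is at (315,250), the knob at (371,253), and the coverslips sit between them at (346,256). The instrument is turned only slightly. Next I'll look from two wrist poses.

```bash
python3 - <<'E'
from cell import *
from h import *
import cv2,pickle
R0=np.diag([1.,-1,-1]);R1=np.diag([-1.,1,-1])
for R in(R0,R1):print(ik([.40,-.165,.25],R))
q=readout.get_obs()["joint_pos"]
R=min((R for R in(R0,R1) if ik([.40,-.165,.25],R) is not None),key=lambda R:abs(ik([.40,-.165,.25],R)[5]))
P=[]
for i,p in enumerate(([.40,-.12,.27],[.40,-.22,.27])):
    ctrl.move_ptp(p,R);ctrl.sleep(.2);c=capture("wrist");P.append(c)
    cv2.imwrite(f"pics/w{i}.png",c["frame"][:,:,::-1])
    print(c["origin"],c["rotation"].round(2).tolist())
    for t in("drawer_bar","shutter_knob","coverslips"):
        print(t,[(np.round(r["xy"]),round(r["score"],2)) for r in spotter.search_frame(t,c)][:3])
pickle.dump(P,open("w.pkl","wb"));print(R,readout.get_obs()["clock"])
E
```

```text
[-2.57947150e+01 -2.48928137e+01  1.08780804e+02 -2.54444375e-14
  9.61120098e+01  6.42052850e+01]
[-2.57947150e+01 -2.48928137e+01  1.08780804e+02 -2.54444375e-14
  9.61120098e+01 -1.15794715e+02]
[ 0.47325351 -0.11891254  0.41227828] [[0.0, -0.96, -0.29], [-1.0, -0.0, -0.0], [0.0, 0.29, -0.96]]
drawer_bar [(array([306.,  82.]), 0.57), (array([343., 240.]), 0.2)]
shutter_knob [(array([452., 108.]), 0.62)]
coverslips [(array([383., 114.]), 0.71)]
[ 0.47318243 -0.21835209  0.41255323] [[0.0, -0.96, -0.29], [-1.0, -0.0, -0.0], [0.0, 0.29, -0.96]]
drawer_bar [(array([185.,  82.]), 0.87)]
shutter_knob [(array([332., 106.]), 0.76), (array([227.,  38.]), 0.64)]
coverslips [(array([276., 114.]), 0.59)]
[[ 1.  0.  0.]
 [ 0. -1.  0.]
 [ 0.  0. -1.]] 4.7
```

View pics/w0.png

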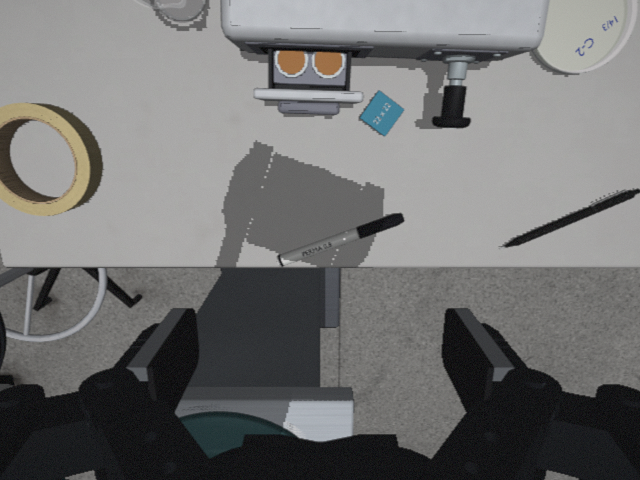

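View pics/w1.png

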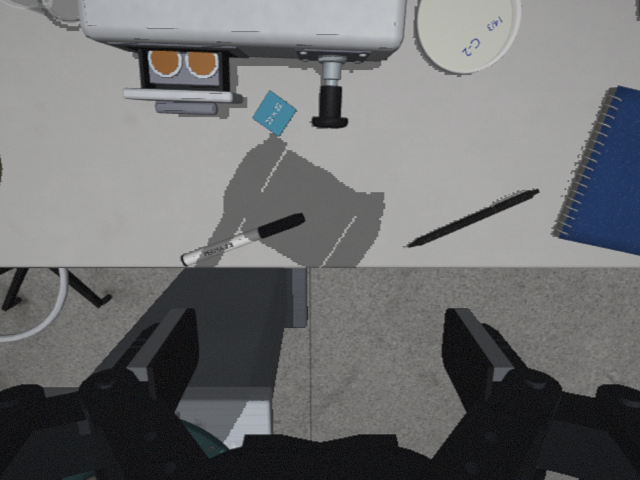

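In w0 and w1 the bar is at about (310,110) and (187,108), and the knob at (454,105) and (330,105). Zooming in for precise features.

```bash
python3 - <<'E'
import cv2,numpy as np
a,b=cv2.imread("pics/w0.png"),cv2.imread("pics/w1.png")
f=lambda m:cv2.resize(m,None,fx=3,fy=3,interpolation=cv2.INTER_CUBIC)
cv2.imwrite("pics/z.png",np.vstack([f(a[36:132,230:490]),f(b[36:132,110:370])]))
E
```

```text
(no output)
```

View pics/z.png

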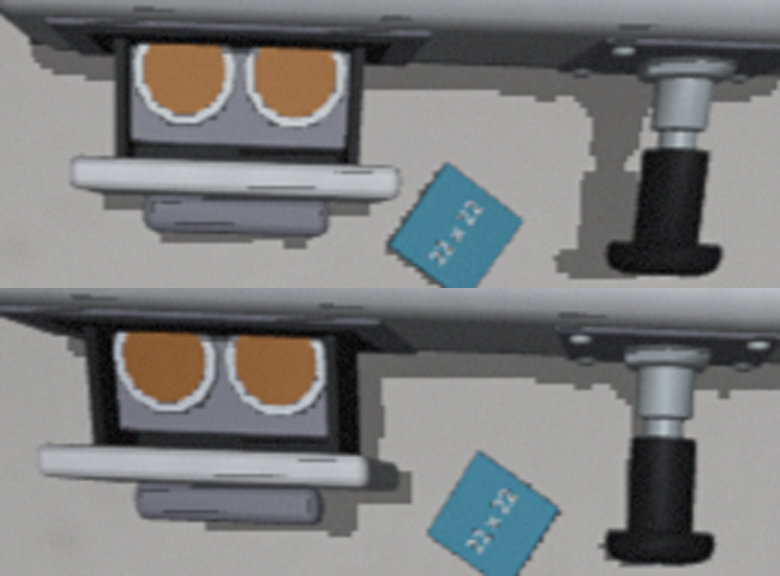

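```bash
python3 - <<'E'
from h import *
import pickle
from scipy.optimize import least_squares
a,b=pickle.load(open("w.pkl","rb"))
A=lambda u,v:(230+u/3,36+v/3)
B=lambda u,v:(110+u/3,36+(v-288)/3)
O=[ # local (x - open*flag) , y,z ; pixels
 ("barL",(-79,77,58),1,A(147,218),B(137,504)),
 ("barR",(-79,27,58),1,A(327,222),B(321,508)),
 ("barF",(-79,52,58),1,A(237,232),B(229,521)),
 ("drL",(-69,94,80),1,A(70,178),B(40,465)),
 ("drR",(-69,10,80),1,A(400,190),B(368,477)),
 ("shank",(-83,-65,58),0,A(675,150),B(664,437)),
 ("flange",(-111,-65,58),0,A(664,258),B(660,546)),
]
for n,l,k,p,q in O: print(n,*[x if i else x.round(4) for i,x in enumerate(tri((a,p),(b,q)))])
def res(x):
    r=[];c,s=np.cos(x[2]),np.sin(x[2])
    for n,l,k,p,q in O:
        L=np.array(l)/1e3;L[0]-=k*x[3]
        w=np.array([x[0]+c*L[0]-s*L[1],x[1]+s*L[0]+c*L[1],L[2]])
        for cam,m in((a,p),(b,q)):
            d=proj(cam,w)-m
            if n in("barL","barR"):d[1]=0
            r+=list(d)
    return r
f=least_squares(res,[.58,-.16,-.03,.03],loss="soft_l1");print(f.x);print(np.reshape(res(f.x),(-1,4)).round(1))
E
```

```text
barL [ 0.4767 -0.086   0.0611] [np.float64(0.00018086234727165558), np.float64(0.00018086234727165003)]
barR [ 0.4758 -0.1346  0.0576] [np.float64(0.00019464872656654785), np.float64(0.00019464872656657485)]
barF [ 0.4728 -0.1102  0.0605] [np.float64(0.0002015257075052108), np.float64(0.0002015257075053224)]
drL [ 0.4861 -0.0681  0.0763] [np.float64(4.015274889089323e-05), np.float64(4.0152748890888855e-05)]
drR [ 0.4833 -0.152   0.0788] [np.float64(5.585738360715213e-05), np.float64(5.585738360701112e-05)]
shank [ 0.4944 -0.2277  0.0568] [np.float64(8.723497234804511e-05), np.float64(8.72349723480958e-05)]
flange [ 0.4664 -0.2268  0.0584] [np.float64(4.963474453133567e-05), np.float64(4.963474453123576e-05)]
[ 0.57931135 -0.16527344 -0.03129216  0.02768632]
[[-0.9  0.   0.4  0. ]
 [ 0.4  0.   0.5  0. ]
 [-0.2 -1.7  0.5 -2.2]
 [-0.4  0.4 -1.8  0.6]
 [ 0.4  0.4 -0.   0.5]
 [ 0.4 -0.1  0.   0.1]
 [-0.2  0.1 -0.1 -0. ]]
```

```bash
cat >> h.py <<'E'
X=np.array([0.57931135,-0.16527344,-0.03129216]);c_,s_=np.cos(X[2]),np.sin(X[2])
Rz=np.array([[c_,-s_,0],[s_,c_,0],[0,0,1]]);RT=Rz@np.diag([1.,-1,-1])
def W(x,y,z):return (Rz@np.array([x,y,z])/1e3+[X[0],X[1],0])
def L(p):return Rz.T@(np.array(p)-[X[0],X[1],0])*1e3
E
python3 - <<'E'
from cell import *
from h import *
import cv2
effector.close()
ctrl.move_ptp(W(-150,52,180),RT)
ctrl.movel(W(-150,52,52),vel=.2)
def st(t):
    o=readout.get_obs();print(t,L(o["eef_pos"]).round(1),np.round(Rz.T@o["wrist_force"],1),round(o["clock"],2),round(o["finger_gap"],2))
st("down")
g=ctrl.movel(W(-80,52,52),vel=.04,guard=16);st(g)
ctrl.sleep(.2);st("rest")
c=capture("top");cv2.imwrite("pics/t1.png",c["frame"][:,:,::-1])
E
```

```text
down [-149.4   51.4   53.3] [-0.1 -0.2  0.2] 6.9 -0.0
True [-89.6  52.   51.4] [-5.1  0.9  4.7] 8.28 -0.0
rest [-89.6  52.1  51.4] [-4.2 -0.3  3.4] 8.47 -0.0
```

```bash
python3 - <<'E'
from cell import *
from h import *
import cv2
ctrl.movel(W(-130,52,52),vel=.1)
ctrl.movel(W(-150,52,200),vel=.2)
effector.ungrasp()
ctrl.move_ptp(W(-170,-15,250),RT);ctrl.sleep(.2)
c=capture("wrist");cv2.imwrite("pics/w2.png",c["frame"][:300,:,::-1])
for n,p in(("bar",(-79,52,58)),("drL",(-69,94,80)),("drR",(-69,10,80)),("shank",(-83,-65,58)),("flange",(-111,-65,58))):print(n,proj(c,W(*p)).round(1))
f=cv2.resize(c["frame"][:150,120:520,::-1],None,fx=2,fy=2,interpolation=cv2.INTER_CUBIC);cv2.imwrite("pics/z2.png",f)
print(readout.get_obs()["clock"])
E
```

```text
bar [233.4  87.8]
drL [166.1  70.6]
drR [286.4  70.9]
shank [388.   93.8]
flange [386.2 131.8]
11.4417
```

View pics/z2.png

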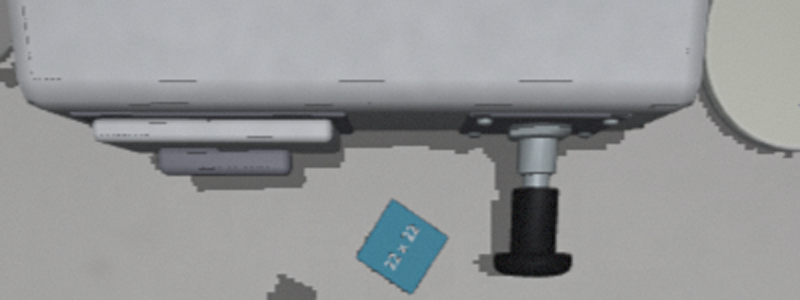

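The drawer front is at row 70.5 against 70.7 predicted for fully home, and the finger bar sits with it, so it is shut. The knob is where predicted. Grasping next.

```bash
python3 - <<'E'
from cell import *
from h import *
import cv2
def st(t):
    o=readout.get_obs();p=L(o["eef_pos"]);print(t,p.round(2),np.round(Rz.T@o["wrist_force"],1),round(o["clock"],2),round(o["finger_gap"],3),round(o["gripper_force"],1));return p
ctrl.move_ptp(W(-94,-65,150),RT)
print(ctrl.movel(W(-94,-65,39),vel=.08,guard=12));ctrl.sleep(.2);st("down")
effector.close(60);ctrl.sleep(.3);p0=st("grip")
ctrl.movel(W(-94-12,-65,39),vel=.04);ctrl.sleep(.2);st("12mm")
ctrl.movel(W(p0[0]-35.5,-65,39),vel=.04);ctrl.sleep(.4);p=st("out");print("travel",p0[0]-p[0])
np.save("p0.npy",p0)
c=capture("side");cv2.imwrite("pics/s3.png",c["frame"][:,:,::-1])
cw=capture("wrist");cv2.imwrite("pics/w3.png",cw["frame"][:,:,::-1])
s=c["frame"][170:270,280:420,::-1]
cv2.imwrite("pics/z3.png",np.hstack([cv2.resize(s,(420,300),interpolation=cv2.INTER_CUBIC),cv2.resize(cw["frame"][:,:,::-1],(380,300))]))
E
```

```text
False
down [-93.87 -65.06  39.28] [-0.4  0.6  0.5] 13.78 1.002 0.0
grip [-93.98 -65.25  39.18] [-2.  -4.8  3.7] 14.72 0.189 58.5
12mm [-105.43  -65.21   39.17] [ 5.1 -4.5 -0.9] 15.38 0.188 58.5
out [-128.65  -65.21   39.22] [ 7.  -4.6 -1.5] 16.51 0.19 58.5
travel 34.66955740994254
```

View pics/z3.png

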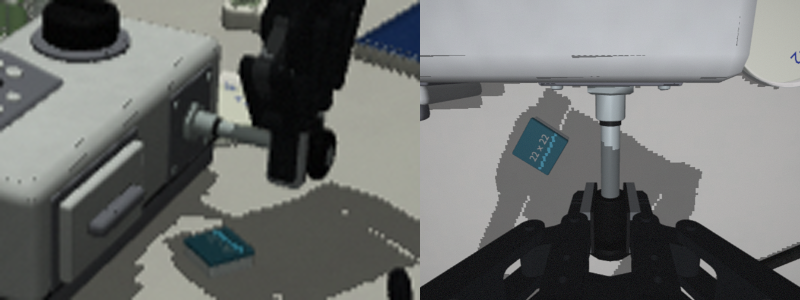

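The ring mark shows right at the sleeve's end. I'll nudge the last fraction of a millimetre and check closely.

```bash
python3 - <<'E'
from cell import *
from h import *
import cv2
p0=np.load("p0.npy")
ctrl.movel(W(p0[0]-36.4,-65,39),vel=.02);ctrl.sleep(.4)
o=readout.get_obs();p=L(o["eef_pos"]);print(p0-p,Rz.T@o["wrist_force"],o["clock"])
c=capture("wrist");f=c["frame"]
for x in(0,-103,-99.8):pass
# knob flange check: predicted if travel==35
for n,q in(("shank start @35",(-118,-65,67)),("ring sleeve end axis top",(-79,-65,63))):print(n,proj(c,W(*q)).round(1))
cv2.imwrite("pics/z4.png",cv2.resize(f[130:330,430:560,::-1],None,fx=3,fy=3,interpolation=cv2.INTER_NEAREST))
E
```

```text
[ 3.55604664e+01 -8.01632091e-02 -2.69591938e-02] [ 7.4756547  -6.2394015  -1.20774538] 17.2583
shank start @35 [321.5 322.5]
ring sleeve end axis top [321.8 194.3]
```

View pics/z4.png

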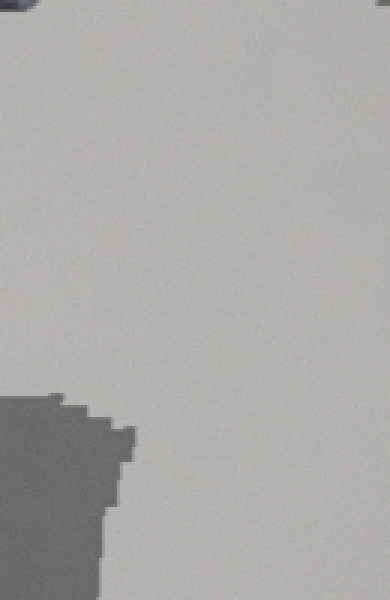

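That crop missed the rod because I forgot the image had been rescaled. Cropping again around column 321.

```bash
python3 - <<'E'
from cell import *
from h import *
import cv2
c=capture("wrist");f=c["frame"]
cv2.imwrite("pics/z5.png",cv2.resize(f[130:350,270:370,::-1],None,fx=2.7,fy=2.7,interpolation=cv2.INTER_NEAREST))
for r in range(180,225):print(r,int(f[r,318:325].mean()),end="; ")
E
```

```text
180 176; 181 175; 182 175; 183 175; 184 175; 185 174; 186 174; 187 174; 188 175; 189 169; 190 148; 191 102; 192 50; 193 38; 194 40; 195 40; 196 39; 197 40; 198 40; 199 40; 200 38; 201 43; 202 82; 203 119; 204 129; 205 175; 206 182; 207 181; 208 180; 209 179; 210 180; 211 179; 212 179; 213 179; 214 180; 215 179; 216 179; 217 179; 218 178; 219 178; 220 178; 221 178; 222 177; 223 177; 224 178;
```

View pics/z5.png

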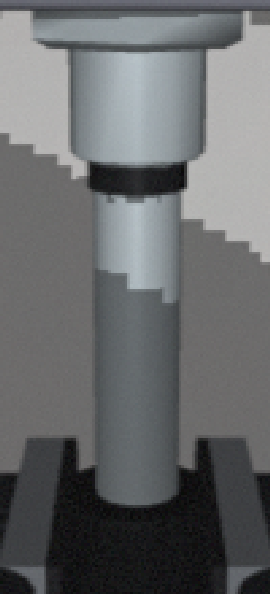

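```bash
python3 - <<'E'
from cell import *
o=readout.get_obs();print(o["clock"],o["gripper_force"],o["eef_pos"]);print(workorder.job_done())
E
```

```text
17.3583 58.508620262145996 [ 0.44779918 -0.22640933  0.0392284 ]
the job is handed in; nothing more can be done
None
```

The job is handed in: the drawer was pushed fully home first, then the shutter rod was pulled out about 35 mm. Its ring mark is just clear of the sleeve, and the gripper is still holding it at about 58 N. The robot's clock read 17.4 s, and the arm touched only the drawer and the knob.

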